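# Sweep the ring bands off the bench plate

## Task

Clear the steel bench plate: with the fingertips, sweep the three metal ring bands along the plate and off its open end into the plain tray, the one without compartments, at that end. Push them only, never pick them up, and leave everything else on the plate and around it where it stands.

Things in the scene. Friction and masses are not known exactly. Their poses are not given: they have to be found in the camera images.
- plate: Dark steel bench plate on a wooden base, fixed, together 180 (its x) by 240 (its y) by 45 mm high; origin at the centre of its underside, on the bench, so its flat top is 45 mm above its origin. A steel strip 8 mm wide and 8 mm high runs along each long edge (x = -90 to -82 and +82 to +90 mm). Both ends (y = -120 and y = +120 mm) are open and level with the top. Its z axis is up; its yaw varies.
- tray_plain: Open aluminium tray without compartments, fixed, 180 (its x) by 110 (its y) by 35 mm high, walls and floor 4 mm thick; origin at the centre of its underside, on the bench. It stands 1 mm from one open end of the plate, at y = +176 or -176 mm in the plate's frame, x = 0, its axes parallel to the plate's; its rim is 10 mm below the plate's top.
- tray_divided: The same tray but divided into six compartments and stocked with small studs; fixed, at the opposite end of the plate. Origin and axes as for the plain tray. Not a place for the rings.
- ring1_center (a point): Plain brass ring band number 1 of three equal ones, lying flat on the plate: outside 24 mm, hole 17 mm, 8 mm high, 13 to 26 g. The point is its centre, half-way up (4 mm above the plate's top). They lie in the plate's x between -45 and +5 mm, one near each end and one near the middle (y about -80, 0, +80 mm), centres at least 60 mm apart in y.
- ring2_center (a point): Plain brass ring band number 2 of three equal ones, lying flat on the plate: outside 24 mm, hole 17 mm, 8 mm high, 13 to 26 g. The point is its centre, half-way up (4 mm above the plate's top). They lie in the plate's x between -45 and +5 mm, one near each end and one near the middle (y about -80, 0, +80 mm), centres at least 60 mm apart in y.
- ring3_center (a point): Plain brass ring band number 3 of three equal ones, lying flat on the plate: outside 24 mm, hole 17 mm, 8 mm high, 13 to 26 g. The point is its centre, half-way up (4 mm above the plate's top). They lie in the plate's x between -45 and +5 mm, one near each end and one near the middle (y about -80, 0, +80 mm), centres at least 60 mm apart in y.
- doming_block: Loose brass cube of 34 mm with shallow round hollows, standing on the plate near its far (+x) strip; origin at the centre of its underside. Leave it.
- ring_cone: Loose turned wooden ring cone standing on the plate near its far (+x) strip: foot 34 mm across, 47 mm high; origin at the centre of its underside. Leave it.
- graver_long: Loose graver (engraving tool) lying on the bench beyond the plate's far edge: mushroom wooden handle 31 mm across, at its -y end, and a thin steel blade to its +y end; it reaches from y = -50 to +78 mm of its origin, which is on the bench. Leave it.
- graver_short: The same with a shorter blade, reaching from y = -50 to +53 mm of its origin. Leave it.
- jar: Loose amber glass jar with a white cap, 52 mm across and 50 mm high, standing on the bench right of the plate; origin at the centre of its underside. Leave it.

How it is judged (in metres and radians):
At the end, for the whole second after the job is handed in: The centres of all three rings are inside the plain tray's inner walls and below its rim (less than 35 mm above the bench), and stay there (x of ring1_center in the frame of tray_plain between -0.086 and 0.086 m and y of ring1_center in the frame of tray_plain between -0.051 and 0.051 m and z of each of ring1_center, ring2_center, ring3_center in the frame of tray_plain below 0.035 m and x of ring2_center in the frame of tray_plain between -0.086 and 0.086 m and y of ring2_center in the frame of tray_plain between -0.051 and 0.051 m and x of ring3_center in the frame of tray_plain between -0.086 and 0.086 m and y of ring3_center in the frame of tray_plain between -0.051 and 0.051 m); the robot touches nothing.
It fails at once if a ring is picked up: its centre more than 67 mm above the bench (18 mm above where it lay) (height (world z) of any of ring1_center, ring2_center, ring3_center above 0.067 m).
It fails at once if a bystander (doming block, ring cone, a graver, the jar) is moved by more than 15 mm (distance of any of doming_block, ring_cone, graver_long, graver_short, jar from where it was at the start of the episode above 0.015 m).
It fails at once if the ring cone, the doming block or the jar is tipped by more than 0.5 rad (angle between any of ring_cone, doming_block, jar's own z axis and vertical above 0.5 rad).
It also fails if it takes over 48 s, if anything falls off the work surface, if the arm or the gripper's body presses on something with over 40 N, if the wrist force passes 120 N, or if a joint passes its speed limit or range.

## Robot

A 6-joint arm with a two-finger parallel gripper is mounted at the origin on the work surface. World frame = base frame: x ahead of the robot, y to its left, z up, the work surface at z = 0. Lengths are in mm, angles in rad, forces in N, time in s.
With the tool pointing down it reaches from about 250 to 725 mm from the base axis. Payload 4 kg.
Tool frame: the origin (TCP) lies between the finger pads; the fingertips stand 19 mm ahead of it and the grasp point (between the pads) is the TCP; y points along the fingers, x is the direction in which the jaws open and shut, and the axes are right-handed (so a half turn about y gives the same grasp; the last joint's range is limited). The gripper opens to 85 mm and grips with 20 to 120 N. Pads are 22 mm wide; open, the fingers measure 114 mm over their backs; the gripper's body (76 mm by 85 mm) begins 54 mm behind the grasp point. The pads swing forward as they close: fully open they stand 13 mm farther back than shut.
Start: joints at [-1.345, 0.241, 0.005, 1.335, 0, 1.571], TCP at [111.941, -487.308, 250.306] pointing down, gripper open.
Joint ranges: [-2.72, 2.72], [-1.05, 1.87], [-1.09, 1.28], [-1.99, 2.15], [-1.42, 1.44], [-3.14, 3.14]. Speed limits (rad/s): [2.79, 2.79, 3.14, 3.14, 3.14, 3.14].

## Interface

Orientations are given as a rotation vector (axis times angle).
In Python, from cell import manip, viewer gives the robot as it stands.
- The arm moves only by the tool step_arm, never from a script. Its argument "steps" is a list of rows, each a list of 6 numbers: the shift along the world's x, y, z each as a share of 200 mm, from -1 to 1, then the turn, a rotation vector about the world's x, y, z each as a share of 360 degrees, from -1 to 1. In form: [[tx, ty, tz, ax, ay, az], ...]. A call has 1 to 12 rows; each row is the pose to reach, as a shift and turn from the pose commanded when the call began, turning the shorter way round; what a row does not reach only later rows make up. A row lasts 1/8 s, in which the tool goes at most 62.5 mm and 10.7 degrees, less where a joint would pass 70% of its speed; a pose out of reach is approached as far as the arm can. A call with a number of a shift or a turn outside -1 to 1 is refused whole. A call with a gripper value outside its range is refused whole. "fingers" is the finger opening in mm, from 0 to 85.4, set as the call begins (left out, the last holds). The fingers move at their own pace and stop on an object; "grip_force" is the grip in N (left out, the last holds). Time passes only in rows, so rows that repeat a pose let the fingers close. It gives the time, the measured TCP pose, the force and the opening at its end, in the units of the state.
- manip.get_state(): the state, without advancing time (a new reading comes with each control period).
- viewer.get_image(name): name is "side" or "top"; returns a dict with "image" (384x512x3 uint8, blue, green, red), "fx", "fy", "cx", "cy" (pixels), "R" (3x3) and "t" (3): a world point X has camera coordinates R X + t. Camera axes: x right, y down, z forward; pixel columns grow to the right and rows downward; lengths in mm; the calibration is good to about 2 mm. A picture is of the moment at which its call begins. There is no depth.
- manip.sign_off(): hands the job in, once; it reports no verdict.
The state is a dict: "time": time; "qpos": joint angles; "joint_velocities": joint speeds; "tau": joint torques, N m; "position": TCP position; "tcp_rot": TCP orientation; "wrist_force": force on the tool from outside, world axes, zero at the start; "moment": the same for the moment, N m; "width": opening from 0.0 (shut) to 1.0 (fully open).
Only numpy, scipy, OpenCV 4.12 (cv2) and the standard library are available. Lean on these libraries where they do the work, as an engineer would, in place of code of your own. Each camera call takes 0.05 s, during which the arm holds its last target.

## Working session

There is one attempt and no reset: what is moved stays moved. The work goes in short steps, Python scripts to look and compute and a tool call to move; the robot and the scene stay as the last step left them, time stands still between calls to the robot, and variables do not carry over. Pictures are saved under pics/ and viewed, and the job is handed in when it is done.

Besides the shell and the picture viewer there is one more tool, called after "Call:" as name([rows], argument=value, ...), one row to a line, values as JSON. step_arm: Moves the arm, as the interface text tells. Its arguments: {"type":"object","properties":{"steps":{"type":"array"},"fingers":{"type":"number"},"grip_force":{"type":"number"}},"required":["steps"]}

```bash
mkdir -p pics; ls
python3 - <<'E'
from cell import manip, viewer
import cv2,numpy as np
s=manip.get_state();print(s)
for n in("side","top"):
    d=viewer.get_image(n);cv2.imwrite(f"pics/{n}0.png",d["image"]);print(n,d["fx"],d["fy"],d["cx"],d["cy"],np.array(d["R"]).round(4).tolist(),d["t"])
E
```

```text
pics
{'time': 0.0, 'qpos': array([-1.34498984e+00,  2.41413921e-01,  3.72795917e-03,  1.33518263e+00,
        3.35781901e-05,  1.57080384e+00]), 'joint_velocities': array([ 0.00155903, -0.0003527 ,  0.00047601,  0.0007228 ,  0.00011341,
        0.00103352]), 'tau': array([ 5.63033718e-04, -3.72319543e+01,  2.52408367e+01,  1.69806270e-02,
        1.01362039e-04,  3.87803070e-06]), 'position': array([ 111.82473142, -486.73540067,  249.41385707]), 'tcp_rot': array([-1.3062203 ,  1.04239503, -1.03972085]), 'wrist_force': array([ 0.68896683, -0.54807707, -0.05405496]), 'moment': array([-0.00081252, -0.00587351,  0.02386389]), 'width': 1.0001695865440674}
side 443.6243947785134 443.6243947785134 258.97106562247467 194.36525417450744 [[-0.9297, -0.3678, -0.0182], [-0.2417, 0.6468, -0.7233], [0.2778, -0.6681, -0.6903]] [521.23892726 253.35448505 785.99084822]
top 495.996799868836 495.996799868836 262.0620481651599 188.08493732409434 [[-0.0126, -0.9999, -0.0031], [-0.9976, 0.0128, -0.0686], [0.0687, 0.0023, -0.9976]] [-101.9665197   587.54290317 1291.96783766]
```

View pics/top0.png

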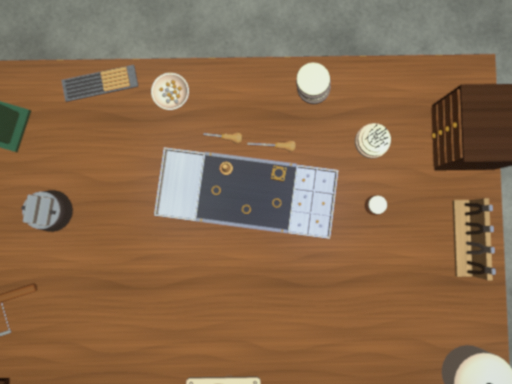

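View pics/side0.png

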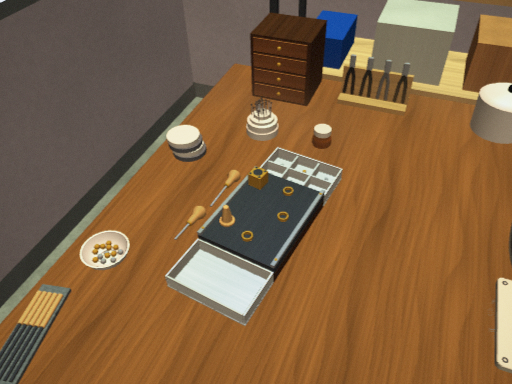

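The top view shows the plain tray at left (155–205, 150–220), which is +y. The dark plate is in the middle, with rings near (216,190), (246,209) and (275,203). The cone is at (226,168) and the block at (279,173), both on the +x side. The side view agrees. Next I'll measure them.

```bash
cat > h.py <<'E'
import cv2,numpy as np
from cell import manip,viewer
def get(n):
    d=viewer.get_image(n);d["R"]=np.array(d["R"]);d["t"]=np.array(d["t"]);d["n"]=n;return d
def ray(d,u,v):
    c=np.array([(u-d["cx"])/d["fx"],(v-d["cy"])/d["fy"],1]);return -d["R"].T@d["t"],d["R"].T@c
def onz(d,u,v,z):
    o,r=ray(d,u,v);return o+r*(z-o[2])/r[2]
def tri(d1,p1,d2,p2):
    A=[];b=[]
    for d,p in((d1,p1),(d2,p2)):
        o,r=ray(d,*p);r/=np.linalg.norm(r);M=np.eye(3)-np.outer(r,r);A.append(M);b.append(M@o)
    x=np.linalg.lstsq(np.vstack(A),np.hstack(b),rcond=None)[0]
    return x,np.linalg.norm(np.hstack([A[i]@x-b[i] for i in(0,1)]))
def brass(d):
    h=cv2.cvtColor(d["image"],cv2.COLOR_BGR2HSV)
    m=cv2.inRange(h,(12,110,70),(32,255,255))
    x0,x1,y0,y1=(198,296,152,236) if d["n"]=="top" else (200,328,165,265)
    k=np.zeros_like(m);k[y0:y1,x0:x1]=m[y0:y1,x0:x1];return k
E
python3 - <<'E'
from h import *
for n in("top","side"):
    d=get(n);m=brass(d)
    c,_=cv2.findContours(m,cv2.RETR_EXTERNAL,cv2.CHAIN_APPROX_NONE)
    for q in c:
        if cv2.contourArea(q)>8:
            r=cv2.boundingRect(q);M=cv2.moments(q);p=(M['m10']/M['m00'],M['m01']/M['m00']);print(n,np.round(p,1),r,onz(d,*p,49).round(1))
    g=cv2.cvtColor(d["image"],cv2.COLOR_BGR2HSV)
    k=cv2.inRange(g,(95,20,20),(135,255,95))
    if n=="top":k[:, :150]=0;k[:,345:]=0;k[:145]=0;k[245:]=0
    else:k[:165]=0;k[275:]=0;k[:,:190]=0;k[:,335:]=0
    c,_=cv2.findContours(k,cv2.RETR_EXTERNAL,cv2.CHAIN_APPROX_NONE)
    q=max(c,key=cv2.contourArea);r=cv2.minAreaRect(q);b=cv2.boxPoints(r);print(n,"plate",cv2.contourArea(q),b.round(1).tolist(),[onz(d,*p,45)[:2].round(1).tolist() for p in b])
    x=d["image"][140:245,140:350] if n=="top" else d["image"][140:330,160:350]
    cv2.imwrite(f"pics/{n}_z.png",cv2.resize(x,None,fx=3.5 if n=="top" else 3,fy=3.5 if n=="top" else 3,interpolation=cv2.INTER_CUBIC))
E
```

```text
top [229.7 230.9] (198, 223, 98, 13) [475.  -24.9  49. ]
top [278.1 172.9] (271, 166, 15, 15) [ 623.2 -151.5   49. ]
top [225.4 167.9] (220, 162, 12, 13) [638. -15.  49.]
top [270.2 155.2] (217, 152, 79, 11) [ 669.5 -131.6   49. ]
top plate 4803.5 [[197.3000030517578, 216.39999389648438], [205.1999969482422, 155.6999969482422], [294.3999938964844, 167.39999389648438], [286.5, 228.10000610351562]] [[513.2, 58.9], [671.0, 37.7], [637.4, -194.4], [480.3, -171.3]]
side [246.8 235.7] (241, 231, 12, 11) [582.   11.3  49. ]
side [282.5 216.1] (277, 211, 12, 11) [532.1 -66.4  49. ]
side [226.4 217.1] (219, 205, 16, 22) [642.9 -21.8  49. ]
side [313.  242.7] (285, 200, 43, 65) [450.5 -18.7  49. ]
side [287.6 190.7] (283, 186, 11, 10) [ 547.5 -145.    49. ]
side [224.9 184.1] (200, 165, 68, 64) [ 689.8 -115.6   49. ]
side plate 1760.0 [[217.6999969482422, 239.6999969482422], [270.29998779296875, 161.60000610351562], [317.3999938964844, 193.3000030517578], [264.70001220703125, 271.3999938964844]] [[635.0, 38.9], [622.0, -232.8], [483.4, -164.5], [516.8, 78.9]]
```

View pics/top_z.png

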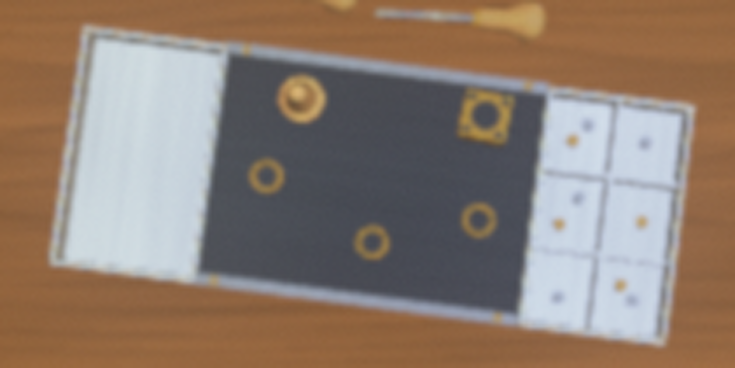

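View pics/side_z.png

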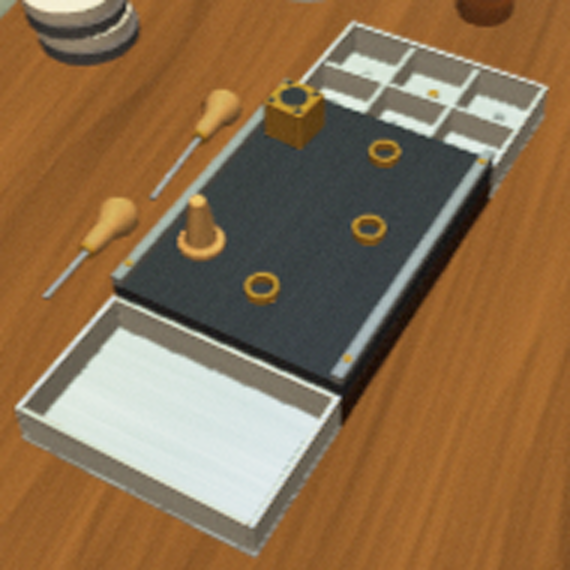

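```bash
cat >> h.py <<'E'
def rings_top(d):
    h=cv2.cvtColor(d["image"],cv2.COLOR_BGR2HSV)
    return h
E
python3 - <<'E'
from h import *
from scipy.spatial.transform import Rotation as Ro
R=Ro.from_rotvec(manip.get_state()["tcp_rot"]).as_matrix();print(R.round(3))
t,s=get("top"),get("side")
# top rings: yellowness (R-B) weighted centroid in small windows
I=t["image"].astype(int);y=np.clip(I[:,:,2]-I[:,:,0]-5,0,None)
P=[]
for (u,v) in((216,190),(246,209),(276.6,203)):
    u0,v0=int(u)-9,int(v)-9;w=(y[v0:v0+19,u0:u0+19]>12).astype(np.uint8)
    b=cv2.boundingRect(w);M=cv2.moments(w,True);p=(u0+M['m10']/M['m00'],v0+M['m01']/M['m00']);P.append(p);print(np.round(p,1),b)
S=[(246.8,235.7),(282.5,216.1),(287.6,190.7)]
yaw=np.arctan2(-32.9,230.2);
# tray+plate outline corners from zoom: outer corners of trays (z=35) and strips
z=lambda u,v:onz(t,140+u/3.5,140+v/3.5,35)
c=np.array([z(88,28),z(52,265),z(665,343),z(693,103)])[:,:2];print("corners",c.round(1).tolist(),[np.linalg.norm(c[i]-c[(i+1)%4]).round(1) for i in range(4)])
e1=(c[0]+c[1])/2;e2=(c[2]+c[3])/2;cen=(e1+e2)/2;dy=(e1-e2)/np.linalg.norm(e1-e2);print("centre",cen,"yaw",np.degrees(np.arctan2(-dy[0],dy[1])),"len",np.linalg.norm(e1-e2))
dx=np.array([dy[1],-dy[0]])
for p,q in zip(P,S):
    x,r=tri(t,p,s,q);a=onz(t,*p,49);print("tri",x.round(1),"miss",round(r,1),"top@49",a.round(1),"plate xy",((a[:2]-cen)@dx).round(1),((a[:2]-cen)@dy).round(1))
for nm,p,q,zz in(("cone foot",None,(226.4,222),48),("block top",(278.5,173),(258.5,172.5),79)):
    a=onz(t,*p,zz) if p else onz(s,*q,zz);print(nm,a.round(1),((a[:2]-cen)@dx).round(1),((a[:2]-cen)@dy).round(1))
a=onz(t,140+302/3.5,140+99/3.5,52);print("cone top view",a.round(1),((a[:2]-cen)@dx).round(1),((a[:2]-cen)@dy).round(1))
print("plate ends",cen+120*dy,cen-120*dy)
E
```

```text
[[ 0.224 -0.     0.975]
 [-0.975  0.001  0.224]
 [-0.001 -1.    -0.   ]]
[215.7 189.8] (4, 4, 11, 11)
[245.9 208.8] (4, 4, 11, 10)
[276.4 202.5] (5, 4, 10, 10)
corners [[694.1, 144.2], [516.6, 170.9], [453.0, -284.2], [631.6, -309.1]] [np.float64(179.6), np.float64(459.5), np.float64(180.3), np.float64(457.5)]
centre [573.84298437 -69.53700873] yaw -7.901298574940162 len 458.5014657504395
tri [581.7  10.7  48.5] miss 0.7 top@49 [581.2  10.4  49. ] plate xy -3.7 80.2
tri [531.8 -67.1  48.5] miss 0.7 top@49 [531.3 -67.2  49. ] plate xy -42.5 -3.5
tri [ 547.1 -145.9   48.3] miss 1.0 top@49 [ 546.4 -146.    49. ] plate xy -16.6 -79.6
cone foot [637.4  -9.6  48. ] 54.8 68.1
block top [ 619.9 -151.6   79. ] 56.9 -75.0
cone top view [636.5 -17.6  52. ] 55.0 60.1
plate ends [590.33902381  49.32375301] [ 557.34694494 -188.39777048]
```

Call:
step_arm([
  [0.775,0.77,0,0,0,0.064],
  [0.775,0.77,0,0,0,0.064],
  [0.775,0.77,0,0,0,0.064],
  [0.775,0.77,0,0,0,0.064],
  [0.775,0.77,0,0,0,0.064],
], fingers=14)

```text
time: 0.92
position: [268.1, -331.9, 250.4]
tcp_rot: [-1.444, 0.732, -0.732]
wrist_force: [-0.3, -0.1, 0.4]
width: 0.167
```

Call:
step_arm([
  [0.775,0.77,-0.25,0,0,0.064],
  [0.775,0.77,-0.25,0,0,0.064],
  [0.775,0.77,-0.25,0,0,0.064],
  [0.775,0.77,-0.25,0,0,0.064],
  [0.775,0.77,-0.25,0,0,0.064],
])

```text
time: 1.55
position: [422.7, -178.6, 199.4]
tcp_rot: [-1.529, 0.423, -0.42]
wrist_force: [-1.0, 0.3, 0.0]
width: 0.164
```

Call:
step_arm([
  [0.77,0.775,-0.25,0,0,0.064],
  [0.77,0.775,-0.25,0,0,0.064],
  [0.77,0.775,-0.25,0,0,0.064],
  [0.77,0.775,-0.25,0,0,0.064],
  [0.77,0.775,-0.25,0,0,0.064],
  [0.77,0.775,-0.25,0,0,0.064],
])

```text
time: 2.3
position: [575.3, -26.1, 150.3]
tcp_rot: [-1.569, 0.111, -0.11]
wrist_force: [-0.5, 0.0, -0.4]
width: 0.165
```

Call:
step_arm([
  [0,0,-0.35,0,0,0],
  [0,0,-0.35,0,0,0],
  [0,0,-0.35,0,0,0],
])

```text
time: 2.68
position: [575.4, -25.5, 81.0]
tcp_rot: [-1.568, 0.111, -0.11]
wrist_force: [0.4, -1.2, 0.4]
width: 0.167
```

```bash
cat > look.py <<'E'
from h import *
import sys
a=sys.argv[1]
o=[]
for n in("side","top"):
    d=get(n);x=d["image"][150:300,160:350] if n=="side" else d["image"][140:245,140:340]
    f=3 if n=="side" else 2.8
    o.append(cv2.resize(x,(390,308) if n=="side" else (400,210),interpolation=cv2.INTER_CUBIC))
c=np.zeros((308,790,3),np.uint8);c[:,:390]=o[0];c[:210,390:]=o[1]
cv2.imwrite(f"pics/{a}.png",c)
s=manip.get_state();print(s["time"],s["position"].round(1),s["wrist_force"].round(1),s["tcp_rot"].round(3))
E
python3 look.py a1
```

```text
2.775 [577.3 -25.1  82.7] [0.2 0.2 0.6] [-1.568  0.107 -0.113]
```

View pics/a1.png

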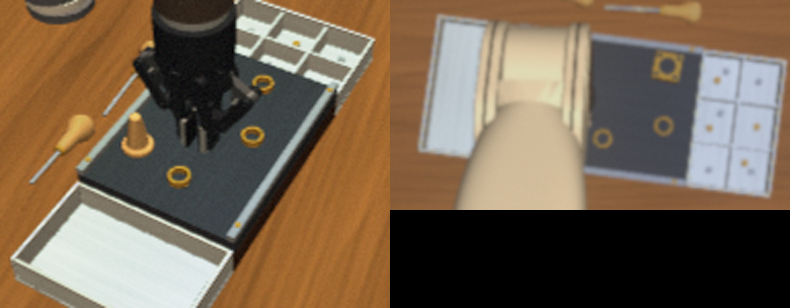

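Run:
```python
from h import *
s=get("side");x=s["image"][160:235,215:300];cv2.imwrite("pics/k.png",cv2.resize(x,None,fx=8,fy=8,interpolation=cv2.INTER_CUBIC)[:600,:680])
P=np.array([576,-24.4,80]);n=np.array([.1375,.9905,0]);dx=np.array([.9905,-.1375,0])
np.set_printoptions(suppress=True)
for c in((268,92),(255,105),(240,117),(208,118),(207,152),(186,145),(140,95),(137,70),(165,103)):
    u,v=160+c[0]*190/390,150+c[1]*150/308
    o,r=ray(s,u,v);a=o+r*((P-o)@n)/(r@n);print(c,((a-P)@dx).round(1),a[2].round(1))
```

```text
(268, 92) -76.5 169.6
(255, 105) -63.9 147.3
(240, 117) -48.6 124.3
(208, 118) -13.7 106.1
(207, 152) -11.7 56.3
(186, 145) 12.9 54.0
(140, 95) 64.8 101.1
(137, 70) 65.7 134.7
(165, 103) 35.2 103.6
```

View pics/k.png

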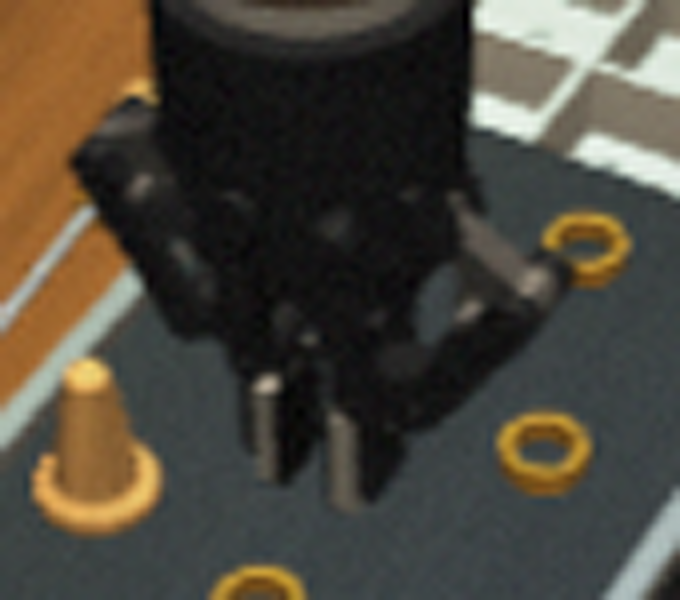

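Run:
```python
from h import *
s=get("side")
n=np.array([.1375,.9905,0]);dx=np.array([.9905,-.1375,0]);P0=np.array([576,-24.4,80])
for c,nm in(((570,275),"R knuckle"),((410,430),"R lower link"),((185,335),"L low"),((75,160),"L out"),((235,370),"L finger top"),((345,508),"R tip front"),((270,480),"L tip front"),((370,500),"R tip back"),((332,410),"Rpad"),((255,470),"Ltip outer"),((365,420),"pad")):
    o,r=ray(s,215+c[0]/8-.5+.06,160+c[1]/8-.5+.06)
    for off in(0,11):
        P=P0+n*off;a=o+r*((P-o)@n)/(r@n);print(nm,off,((a-P)@dx).round(1),a[2].round(1))
```

```text
R knuckle 0 -66.8 167.4
R knuckle 11 -72.1 179.0
R lower link 0 -23.8 94.3
R lower link 11 -30.0 107.4
L low 0 42.1 96.8
L low 11 34.6 109.8
L out 0 71.5 144.5
L out 11 63.4 156.6
L finger top 0 27.4 91.1
L finger top 11 20.2 104.2
R tip front 0 -4.2 55.3
R tip front 11 -10.8 69.2
L tip front 0 18.5 54.4
L tip front 11 11.5 68.3
R tip back 0 -11.8 62.3
R tip back 11 -18.2 76.1
Rpad 0 -1.2 90.4
Rpad 11 -7.8 103.6
Ltip outer 0 23.0 55.9
Ltip outer 11 15.9 69.8
pad 0 -10.8 91.5
pad 11 -17.3 104.7
```

The side view shows the fingertips just behind ring 1. The gripper links should pass about 30 mm above the cone top, so I'll lower slowly and watch the force.

Call:
step_arm([
  [0,0,-0.035,0,0,0],
  [0,0,-0.07,0,0,0],
  [0,0,-0.07,0,0,0],
  [0,0,-0.07,0,0,0],
])

```text
time: 3.38
position: [575.8, -24.2, 66.1]
tcp_rot: [-1.568, 0.109, -0.108]
wrist_force: [0.3, -0.7, 0.2]
width: 0.163
```

Run:
```python
from h import *
s=get("side");x=s["image"][160:235,215:300];cv2.imwrite("pics/k2.png",cv2.resize(x,None,fx=8,fy=8,interpolation=cv2.INTER_CUBIC)[:600,:680])
t=manip.get_state();print(t["position"],t["wrist_force"])
```

```text
[575.97968891 -24.24434692  66.23799734] [-0.91267271  0.26507643 -0.43156594]
```

View pics/k2.png

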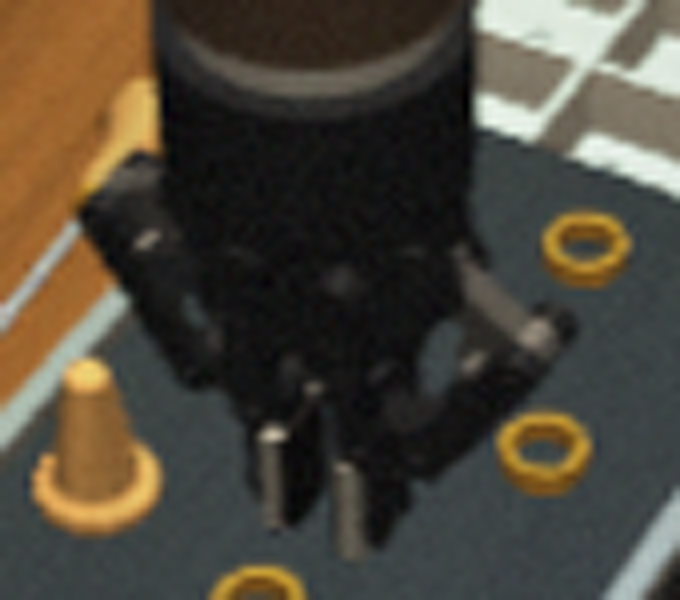

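The fingers are free above the plate, with ring 1 ahead at (255,585) in the crop. I'll go down a little more.

Call:
step_arm([
  [0,0,-0.007,0,0,0],
  [0,0,-0.007,0,0,0],
])

```text
time: 3.68
position: [575.9, -24.3, 64.9]
tcp_rot: [-1.568, 0.109, -0.109]
wrist_force: [0.1, 0.2, -0.2]
width: 0.164
```

Run:
```python
from h import *
s=get("side")
n=np.array([.1375,.9905,0]);dx=np.array([.9905,-.1375,0]);P0=np.array([576,-24.4,80])
for c,nm in(((350,558),"R tip front"),((272,528),"L tip front"),((380,545),"R tip back")):
    o,r=ray(s,215+c[0]/8-.45,160+c[1]/8-.45)
    for off in(7,11,-11):
        P=P0+n*off;a=o+r*((P-o)@n)/(r@n);print(nm,off,((a-P)@dx).round(1),a[2].round(1))
```

```text
R tip front 7 -9.4 45.6
R tip front 11 -11.8 50.8
R tip front -11 1.3 22.2
L tip front 7 14.2 44.8
L tip front 11 11.6 50.0
L tip front -11 25.7 21.4
R tip back 7 -18.5 55.5
R tip back 11 -20.8 60.6
R tip back -11 -8.1 32.4
```

Call:
step_arm([
  [0,0,-0.007,0,0,0],
  [0,0,-0.007,0,0,0],
])

```text
time: 3.98
position: [576.1, -24.3, 64.4]
tcp_rot: [-1.568, 0.108, -0.109]
wrist_force: [-2.1, -0.0, 4.7]
width: 0.161
```

The touch at TCP z ≈ 64.5 with 4.7 N matches a tip offset of 19.5 mm. I'll raise 2.5 mm and sweep ring 1.

Call:
step_arm([
  [0,0,0.0125,0,0,0],
  [0.007,0.05,0.0125,0,0,0],
  [0.0145,0.104,0.0125,0,0,0],
  [0.022,0.156,0.0125,0,0,0],
  [0.029,0.208,0.0125,0,0,0],
])

```text
time: 4.6
position: [581.8, 18.3, 65.9]
tcp_rot: [-1.568, 0.109, -0.108]
wrist_force: [0.3, -0.6, -0.6]
width: 0.164
```

```bash
python3 look.py a2
```

```text
4.7 [581.9  18.8  65.9] [-0.7 -1.   0.2] [-1.568  0.107 -0.107]
```

View pics/a2.png

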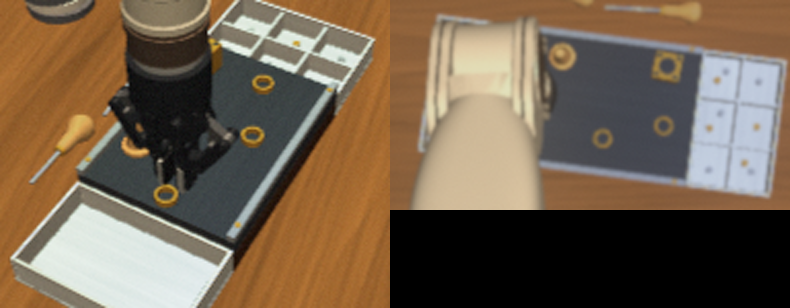

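Ring 1 is moving ahead of the fingers at (166,195), and the cone stands undisturbed at (562,55) in the top view. I'll continue.

Call:
step_arm([
  [0.007,0.05,0,0,0,0],
  [0.014,0.1,0,0,0,0],
  [0.021,0.15,0,0,0,0],
  [0.028,0.2,0,0,0,0],
  [0.033,0.235,0,0,0,0],
  [0.033,0.235,0,0,0,0],
])

```text
time: 5.45
position: [588.4, 64.9, 66.0]
tcp_rot: [-1.568, 0.108, -0.108]
wrist_force: [0.2, 0.1, 0.1]
width: 0.165
```

```bash
python3 look.py a3
```

```text
5.55 [588.3  64.3  66. ] [-1.4 -0.6 -0. ] [-1.568  0.109 -0.109]
```

View pics/a3.png

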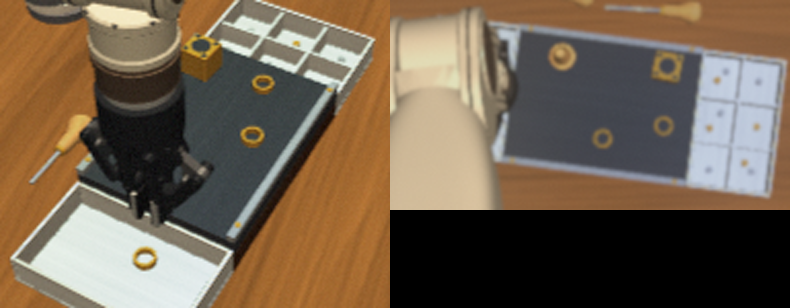

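Ring 1 lies in the tray at (145,258). Next is ring 2.

Call:
step_arm([
  [0,0,0.3,0,0,0],
  [0,0,0.42,0,0,0],
  [-0.308,-0.822,0.42,0,0,0],
  [-0.308,-0.822,0.42,0,0,0],
  [-0.308,-0.822,0.42,0,0,0],
  [-0.308,-0.822,0.42,0,0,0],
  [-0.308,-0.822,0.1,0,0,0],
  [-0.308,-0.822,0.1,0,0,0],
  [-0.308,-0.822,0.02,0,0,0],
  [-0.308,-0.822,0,0,0,0],
  [-0.308,-0.822,0,0,0,0],
])

```text
time: 6.92
position: [527.4, -99.9, 66.7]
tcp_rot: [-1.568, 0.107, -0.109]
wrist_force: [-0.1, -0.4, -0.1]
width: 0.163
```

```bash
python3 look.py b1
```

```text
7.025 [ 527.6 -100.1   67. ] [0.4 0.3 0.3] [-1.568  0.107 -0.11 ]
```

View pics/b1.png

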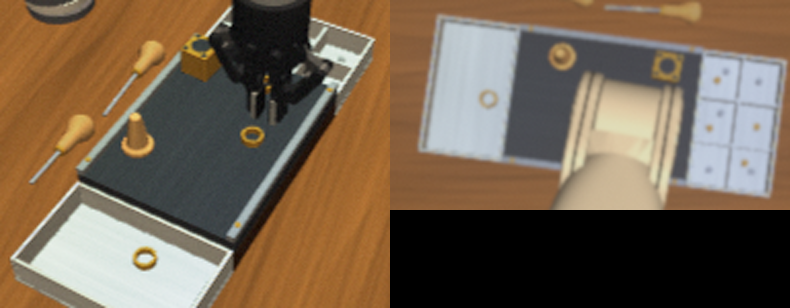

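Ring 1 is in the tray, and the fingertips stand behind ring 2 at (252,136). Now I'll sweep ring 2.

Call:
step_arm([
  [0.007,0.05,0,0,0,0],
  [0.014,0.1,0,0,0,0],
  [0.021,0.15,0,0,0,0],
  [0.028,0.2,0,0,0,0],
  [0.035,0.25,0,0,0,0],
  [0.042,0.3,0,0,0,0],
  [0.049,0.35,0,0,0,0],
  [0.056,0.4,0,0,0,0],
  [0.063,0.45,0,0,0,0],
  [0.07,0.5,0,0,0,0],
])

```text
time: 8.28
position: [540.8, 0.5, 66.0]
tcp_rot: [-1.568, 0.109, -0.109]
wrist_force: [0.2, 0.3, -0.2]
width: 0.163
```

```bash
python3 look.py b2
```

```text
8.375 [540.9   1.   66. ] [-0.  -0.3 -0.7] [-1.568  0.108 -0.108]
```

View pics/b2.png

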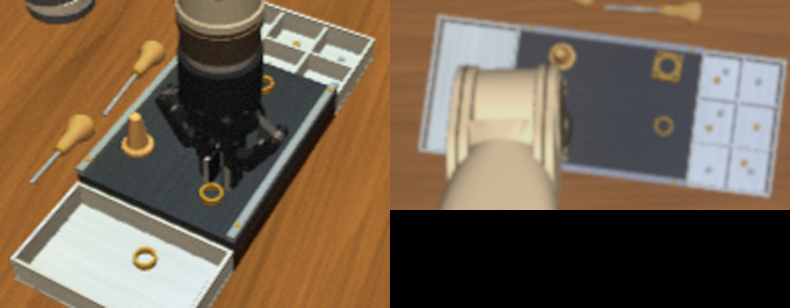

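Ring 2 sits in the notch at (211,193), and the cone and block are unmoved. I'll push it off.

Call:
step_arm([
  [0.007,0.05,0,0,0,0],
  [0.014,0.1,0,0,0,0],
  [0.021,0.15,0,0,0,0],
  [0.028,0.2,0,0,0,0],
  [0.035,0.25,0,0,0,0],
  [0.042,0.3,0,0,0,0],
  [0.047,0.34,0,0,0,0],
  [0.047,0.34,0,0,0,0],
])

```text
time: 9.38
position: [550.2, 68.5, 66.0]
tcp_rot: [-1.568, 0.108, -0.108]
wrist_force: [0.9, 0.1, 0.3]
width: 0.162
```

```bash
python3 look.py b3
```

```text
9.475 [550.1  67.9  66. ] [ 0.1 -0.3  0.1] [-1.568  0.109 -0.109]
```

View pics/b3.png

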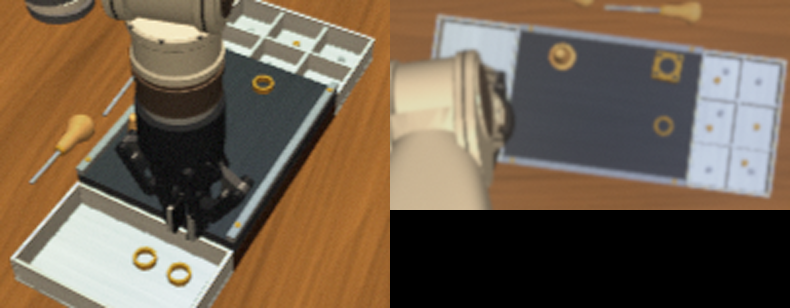

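Rings 1 and 2 are in the tray at (145,258) and (179,274). Now ring 3.

Call:
step_arm([
  [0,0,0.3,0,0,0],
  [0,0,0.42,0,0,0],
  [-0.02,-0.7,0.42,0,0,0],
  [-0.02,-0.7,0.42,0,0,0],
  [-0.02,-0.7,0.42,0,0,0],
])

```text
time: 10.1
position: [545.6, -75.8, 150.2]
tcp_rot: [-1.569, 0.113, -0.113]
wrist_force: [0.4, -0.2, 0.0]
width: 0.163
```

Call:
step_arm([
  [-0.021,-0.534,0,0,0,0],
  [-0.021,-0.534,0,0,0,0],
  [-0.021,-0.534,0,0,0,0],
  [-0.021,-0.534,-0.32,0,0,0],
  [-0.021,-0.534,-0.32,0,0,0],
  [-0.021,-0.534,-0.4,0,0,0],
  [-0.021,-0.534,-0.42,0,0,0],
  [-0.021,-0.534,-0.42,0,0,0],
])

```text
time: 11.1
position: [542.6, -178.8, 66.9]
tcp_rot: [-1.568, 0.107, -0.11]
wrist_force: [0.7, -0.1, 0.2]
width: 0.163
```

```bash
python3 look.py c1
```

```text
11.2 [ 542.7 -179.    67.1] [ 0.4  0.2 -0.2] [-1.569  0.107 -0.11 ]
```

View pics/c1.png

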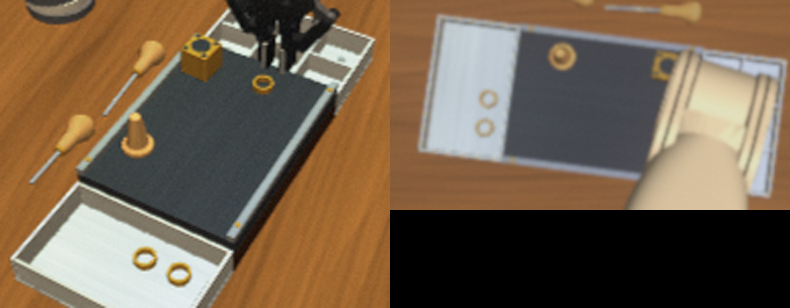

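The fingertips are behind ring 3 at (262,84). Sweeping it now.

Call:
step_arm([
  [0.007,0.05,0,0,0,0],
  [0.014,0.1,0,0,0,0],
  [0.021,0.15,0,0,0,0],
  [0.028,0.2,0,0,0,0],
  [0.035,0.25,0,0,0,0],
  [0.042,0.3,0,0,0,0],
  [0.049,0.35,0,0,0,0],
  [0.056,0.4,0,0,0,0],
  [0.063,0.45,0,0,0,0],
  [0.07,0.5,0,0,0,0],
  [0.077,0.55,0,0,0,0],
  [0.084,0.6,0,0,0,0],
])

```text
time: 12.7
position: [558.8, -58.2, 66.0]
tcp_rot: [-1.568, 0.109, -0.109]
wrist_force: [0.6, -0.5, -0.3]
width: 0.166
```

```bash
python3 look.py c2
```

```text
12.8 [558.9 -57.7  66. ] [ 0.1 -0.4  1.4] [-1.568  0.108 -0.108]
```

View pics/c2.png

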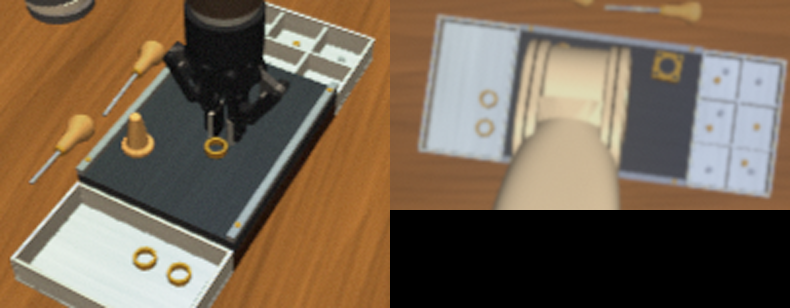

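Ring 3 is nested at (216,148). Continuing off the end.

Call:
step_arm([
  [0.007,0.05,0,0,0,0],
  [0.014,0.1,0,0,0,0],
  [0.021,0.15,0,0,0,0],
  [0.028,0.2,0,0,0,0],
  [0.035,0.25,0,0,0,0],
  [0.042,0.3,0,0,0,0],
  [0.049,0.35,0,0,0,0],
  [0.056,0.4,0,0,0,0],
  [0.063,0.45,0,0,0,0],
  [0.07,0.5,0,0,0,0],
  [0.077,0.55,0,0,0,0],
  [0.086,0.615,0,0,0,0],
])

```text
time: 14.3
position: [576.0, 64.7, 66.0]
tcp_rot: [-1.568, 0.109, -0.109]
wrist_force: [-0.5, 0.6, -0.9]
width: 0.165
```

Call:
step_arm([
  [0,0,0,0,0,0],
  [0,0,0.4,0,0,0],
  [0,-0.6,0.7,0,0,0],
  [0,-0.9,0.7,0,0,0],
  [-0.3,-0.9,0.7,0,0,0],
  [-0.8,-0.9,0.7,0,0,0],
  [-0.8,-0.9,0.7,0,0,0],
  [-0.8,-0.9,0.7,0,0,0],
])

```text
time: 15.3
position: [411.0, -116.2, 205.7]
tcp_rot: [-1.568, 0.114, -0.109]
wrist_force: [1.2, -0.8, 0.1]
width: 0.166
```

```bash
python3 look.py c3
python3 - <<'E'
from h import *
t=get("top");I=t["image"].astype(int)
cv2.imwrite("pics/c3z.png",cv2.resize(t["image"][140:245,140:350],None,fx=3.5,fy=3.5,interpolation=cv2.INTER_CUBIC))
m=((I[:,:,2]-I[:,:,0])>12).astype(np.uint8);k=np.zeros_like(m);k[160:212,163:196]=m[160:212,163:196]
n,l,s,c=cv2.connectedComponentsWithStats(k)
cen=np.array([573.84,-69.54]);dx=np.array([.9905,-.1375]);dy=np.array([.1375,.9905])
for i in range(1,n):
    if s[i,4]>15:
        p=onz(t,*c[i],8)[:2]-cen;print(c[i].round(1),s[i],"tray xy",(p@dx).round(1),(p@dy-176).round(1))
E
```

```text
15.4 [ 416.1 -116.4  206.7] [ 1.9  0.  -0.4] [-1.568  0.108 -0.112]
[189.9 190.8] [184 185  12  13  84] tray xy -12.7 -23.4
[186.9 203.1] [183 199   9   9  46] tray xy -46.3 -19.9
```

View pics/c3.png

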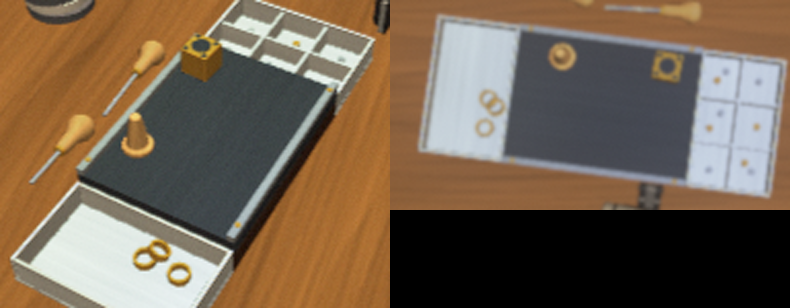

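View pics/c3z.png

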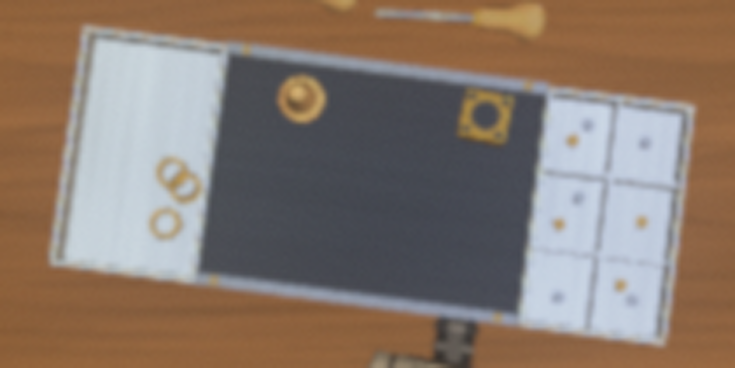

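All three rings are in the plain tray, at crop positions (172,172), (185,186) and (165,223). The cone (302,99) and block (486,115) are where they started. The arm is clear.

```bash
python3 -c "
from cell import manip
print(manip.sign_off())"
```

```text
the job is handed in; nothing more can be done
None
```

I swept the three rings one at a time along the plate and off its open +y end into the plain tray, then handed the job in at about 15.4 s of the 48 s allowed. The fingers were held about 14 mm apart so each ring sat in the gap, with the tips about 1.5 mm above the plate; no ring was picked up.

**Last checks:**
- **Rings:** All three show inside the tray in both views. One lies at about (-46, -20) mm in the tray's frame. The other two lie partly one on the other, around (-13, -23) mm, so I measured them as one blob. All are well inside the ±86 and ±51 mm limits.
- **Heights in the tray:** I did not measure these separately. Ring 3 lies partly on ring 1, which should keep it well below the rim.
- **Bystanders:** The ring cone and doming block stand at the same pixels as at the start. The gravers look unmoved in the pictures. The jar is outside the final pictures, and no sweep went near it.
- **Robot:** The arm was clear of everything at the end. The largest force reading was 4.7 N, when I touched the plate once to find the fingertip height.

**Disagreements:**
- **Ring heights:** From two views the ring centres came out at 48.3–48.5 mm, against the 49 mm stated.
- **Overall length:** Plate and trays together measured 458.5 mm, against 462 mm.
- **Fingertip height:** My estimate from the side picture was a few mm higher than the touch showed, so I used the touch.

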